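# Clip a read-out module onto a water meter and tug-test it

### The job

Take the read-out module from the stock tray by its ends, put it down on the rubber mat, take it again by its long sides and press it straight down onto the water meter's register, fully home, until both catches snap in. Then pull it straight up firmly (about 10 N) to prove that both hold; if it lifts free, seat it again, press harder and repeat the pull. Leave it fully home and let go; do not drop it, and leave everything else where it lies.

Things in the scene. Friction and masses are not known exactly. Their poses are not given: they have to be found in the camera images.
- module: Read-out module: pale grey plastic box 66 x 44 x 32 high (mm), display on top, about 130 g, lying display up. Origin: centre of its underside; x along the 66, y along the 44, z up. Long sides upright to the top; ends upright to 24 high, then sloped inwards 45 degrees (no hold there). Mid-end pockets for the catches: 16 wide, 4.5 to 16 high, 5 deep. Both ends alike: it fits either way round.
- tray: Dark grey stock tray, fixed, 158 (x) x 178 (y) x 38 high (mm), floor and walls 4 thick. Origin: centre of its underside. Three compartments side by side, 150 (x) x 54 (y), at y = -58, 0, +58 mm. The module lies in one, length along the tray's x: only 5 mm between its long sides and the dividers, which stand higher than it, but about 40 mm free beyond each end.
- mat: Black rubber mat, fixed flat on the bench between tray and meter, 130 x 130 x 3 thick (mm), clear: the place to put the module down and regrasp it. Origin: centre of its underside.
- meter: Brass water meter fixed in an aluminium V-block holder (base 215 x 104 mm). Origin: on the bench under its middle; x along the pipe, z up. Round grey register with a white dial, diameter 100 at most, face 92 mm above the bench; the module bay stands on it. Past the module's long sides nothing rises above the face but the corner guides (see seat).
- seat (a point): Centre of the bay's seat face, 100 mm above the bench, axes as meter. The module's origin comes here, its length along this x. Four corner guides (16 high) beside the long sides leave the middle 51 mm free for fingers; at the ends cheeks (22 high) and catches (27) leave no finger room. Play 1.2 mm each side; the guides' tops flare out by 5 mm, so a module up to 4 mm off centres itself.
- catch_a: Black sprung catch between the cheeks at the seat's +x end, 12 wide. Set down gently, the module stops some 11 mm above the seat on the catches' sloping noses. Pressed (12 to 20 N in all) it pushes them aside; above 1.5 mm it stays where friction holds it, not latched. Below 1.5 mm both snap into its pockets; then it can rise by only 1.5 mm. Origin: at seat, moving along x with its travel.
- catch_b: The same catch at the seat's -x end.
- catch_a_travel (a joint): Travel of catch_a outwards, m: 0 = sprung fully in (latched, or bay empty), about 0.003 = held back by the module's end, 0.005 = stop.
- catch_b_travel (a joint): The same for catch_b.
- blank_cover: Bystander in the tray: flat pale grey blanking cover, 66 x 44 x 9 mm with a low raised panel, no display.
- dust_cap: Bystander in the tray: round grey cap, diameter 44, height 24 mm, with a black stub.
- union_nut: Bystander: hexagonal brass nut, 48 over its corners, 22 mm high, beyond the mat.
- gauge: Bystander: round dial gauge, diameter 64, 25 mm high, with a brass stem, lying face up at the back.
- screwdriver: Bystander: screwdriver 190 mm long with a black handle, lying across between robot and mat.
- spanner: Bystander: steel spanner 200 mm long, lying at the back.
- sealant: Bystander: white bottle, diameter 44, 95 mm tall, at the back.
Mind the look-alikes: they are no part of the job. Leave any blue or turquoise look-alike of the module alone.

How it is judged:
On the way, in this order (a step that is already met when the one before it is completed fails the run):
1. the module lies on the rubber mat, let go and at rest (horizontal distance between module and mat below 0.065 m and height (world z) of module below 0.008 m and angle between module's own z axis and vertical below 0.1 rad and contact force between the fingers and module below 0.05 N and linear speed of module below 0.02 m/s), for 0.15 s.
2. the module sits fully home on the meter with both catches snapped in (z of module in the frame of seat between -0.003 and 0.0025 m and horizontal distance between module and seat below 0.004 m and angle between the x axis of module and the x axis of seat, either way round below 0.08 rad and angle between module's own z axis and vertical below 0.06 rad and value of joint each of catch_a_travel, catch_b_travel below 0.0012 m), for 0.2 s.
3. it is pulled up by the gripper so that both catches bear at least 1.5 N each, and it stays in (contact force between module and catch_a above 1.5 N and contact force between module and catch_b above 1.5 N and contact force between the fingers and module above 1 N and z of module in the frame of seat between 0.0003 and 0.005 m), for 0.1 s.
At the end, for the whole second after the job is handed in: Module home on the seat: under 2.5 mm above it, within 4 mm sideways, level within 0.06 rad, length along the seat's x within 0.08 rad (either way round), both catches in (travel under 1.2 mm), at rest, released; on the way, once home, it was pulled up with 1.5 N or more on each catch (all of step 2 and linear speed of module below 0.01 m/s and contact force between the fingers and module below 0.05 N); the robot touches nothing.
It fails at once if anything else in the tray or on the bench is moved by more than 30 mm (distance of any of blank_cover, dust_cap, union_nut, gauge, screwdriver, spanner, sealant from where it was at the start of the episode above 0.03 m).
It fails at once if the module is dropped or thrown (faster than 0.7 m/s with no finger on it) (linear speed of module above 0.7 m/s and contact force between the fingers and module below 0.05 N).
It also fails if it takes over 72 s, if anything falls off the work surface, if the arm or the gripper's body presses on something with over 40 N, if the wrist force passes 120 N, or if a joint passes its speed limit or range.

### The arm

A 7-joint arm with a two-finger parallel gripper is mounted at the origin on the work surface. World frame = base frame: x ahead of the robot, y to its left, z up, the work surface at z = 0. Lengths are in m, angles in rad, forces in N, time in s.
With the tool pointing down it reaches from about 0.4 to 0.85 m from the base axis. Payload 4.5 kg.
Tool frame: the origin (TCP) lies at the very end of the fingers, on their centre line; the grasp point (between the pads) lies arm.grip_point_offset behind it (arm.grip_point_offset is the distance from the TCP to the grasp point, in m); z points along the fingers, y is the line along which they close (so a half turn about z gives the same grasp; the last joint's range is limited). The gripper opens to 85 mm and grips with 20 to 120 N. Pads are 22 mm wide; open, the fingers measure 114 mm over their backs; the gripper's body (76 mm by 85 mm) begins 54 mm behind the grasp point. The pads swing forward as they close: fully open they stand 13 mm farther back than shut.
Start: joints at [1.172, 0.689, -0.195, 1.565, 0.157, 0.902, -0.215], TCP at [0.262, -0.567, 0.231] pointing down, gripper open.
Joint ranges: [-3.01, 3.01], [-0.46, 2.08], [-1.47, 1.51], [0.13, 2.56], [-1, 4.14], [0.04, 2.09], [-2.66, 2.66]. Speed limits (rad/s): [2.57, 2.57, 3.14, 3.14, 3.14, 3.14, 3.14].

### API

Orientations are given as a unit quaternion [w, x, y, z].
In Python, from cell import arm gives the robot as it stands. The module is installed in compiled form; this text tells all that it offers.
- The arm moves only by the tool jog_arm, never from a script. Its argument "increments" is a list of rows, each an object of numbers: "tx", "ty", "tz": the shift along the world's x, y, z normalised to -1 to 1, where 1 is 500 mm; "ax", "ay", "az": the turn, a rotation vector about the world's x, y, z normalised to -1 to 1, where 1 is 90 degrees. A call has 1 to 8 rows; each row is the pose to reach, as a shift and turn from the pose commanded when the call began; what a row does not reach only later rows make up. A row lasts 1/12 s, in which the tool goes at most 41.7 mm and 7.16 degrees, less where a joint would pass 70% of its speed; a pose out of reach is approached as far as the arm can. A call with a number of a shift or a turn outside -1 to 1 is refused whole. A call with a gripper value outside its range is refused whole. "hand" is the gripper command: -1 is fully open, 1 is shut, values between are in proportion, set as the call begins (left out, the last holds). The fingers move at their own pace and stop on an object; "force" is the grip in N (left out, the last holds). Time passes only in rows, so rows that repeat a pose let the fingers close. It gives the time, the measured TCP pose, the force, the opening and the grip force at its end, in the units of the state.
- arm.observe(): the state, without advancing time (a new reading comes with each control period).
- arm.camera(name): name is "scene" or "top" or "wrist"; returns a dict with "img" (400x640x3 uint8, red, green, blue), "camera_matrix" (3x3 intrinsics, pixels), "world_to_cam" (4x4, takes a point from world to camera coordinates). Camera axes: x right, y down, z forward; pixel columns grow to the right and rows downward; lengths in m; the calibration is good to about 2 mm. A picture is of the moment at which its call begins. There is no depth.
- arm.close_job(): hands the job in; it is judged then, once.
Trained networks look in the newest picture that a camera, given by its name, has taken for a name from the list of things; names that differ only in an ending like _2 or _b are one class to them, and where a whole thing is asked for, a point or a joint stands for the part that bears it (a point fixed in the world has none). Each returns a list of dicts, best first, with "conf" (0 to 1); they miss things now and then, are a little off and sometimes report something else, mostly with a low value. They report only what shows in the picture. A call takes as long as a camera call. They do not tell look-alikes from the thing itself.
- arm.cut_out(camera, query): "pixels" (400x640 bool, what is visible of it) and "at" ([row, column] as shares, 0 to 1, of the picture: columns of its width, rows of its height, amid what is visible of it).
- arm.landmark_of(camera, query): "at" ([row, column] as shares, 0 to 1, of the picture: columns of its width, rows of its height: a listed point, or the origin of a listed thing).
The state is a dict: "time_s": time; "q": joint angles; "dq": joint speeds; "effort": joint torques, N m; "ee_pos": TCP position; "orientation": TCP orientation; "wrist_force": force on the tool from outside, world axes, zero at the start; "torque": the same for the moment, N m; "grip_width": finger opening in m; "grasp_force": force on a finger pad.
Only numpy, scipy, OpenCV 4.12 (cv2) and the standard library are available. Lean on these libraries where they do the work, as an engineer would, in place of code of your own. Each camera call takes 0.05 s, during which the arm holds its last target. There are 200 camera calls.

## Working session

There is one attempt and no reset: what is moved stays moved. The work goes in short steps, Python scripts to look and compute and a tool call to move; the robot and the scene stay as the last step left them, time stands still between calls to the robot, and variables do not carry over. Pictures are saved under pics/ and viewed, at most 10 in all, crops included, and the job is handed in when it is done.

Besides the shell and the picture viewer there is one more tool, called after ">>>" as name(argument=value, ...) on one line, values as JSON. jog_arm: Moves the arm, as the interface text tells. Scaled input: -1 to 1 covers 500 mm each way for a shift and 90 degrees each way for a turn. Its arguments: {"type":"object","properties":{"increments":{"type":"array"},"hand":{"type":"number"},"force":{"type":"number"}},"required":["increments"]}

```bash
mkdir -p pics; cat > h.py <<'E'
import numpy as np, cv2
from cell import arm
def snap(n,name=None):
    c=arm.camera(n)
    if name: cv2.imwrite(f'pics/{name}.png',c['img'][:,:,::-1])
    return c
def ray(c,u,v,z):
    K=c['camera_matrix'];T=c['world_to_cam'];R=T[:3,:3];t=T[:3,3]
    o=-R.T@t;d=R.T@np.linalg.inv(K)@np.array([u,v,1.]);return o+d*(z-o[2])/d[2]
def proj(c,P):
    P=np.atleast_2d(P);T=c['world_to_cam'];X=P@T[:3,:3].T+T[:3,3];x=X@c['camera_matrix'].T;return x[:,:2]/x[:,2:]
E
python3 - <<'E'
from h import *
np.set_printoptions(precision=4,suppress=True)
o=arm.observe();print(o['time_s'],o['ee_pos'],o['orientation'],o['grip_width'],arm.grip_point_offset,o['wrist_force'])
a=snap('scene','s');b=snap('top','t')
cv2.imwrite('pics/st.png',cv2.resize(np.vstack([a['img'],b['img']])[:,:,::-1],(480,600)))
for n,c in(('scene',a),('top',b)):
  R=c['world_to_cam'];print(n,-R[:3,:3].T@R[:3,3],c['camera_matrix'][0,0])
for q in['module','tray','mat','meter','seat','catch_a','blank_cover']:
  for d in arm.landmark_of('top',q): print(q,d['conf'],d['at'][1]*640,d['at'][0]*400)
E
```

```text
0.0 [ 0.2618 -0.5668  0.2305] [-0.0009  0.9767  0.2148 -0.0003] 0.08505176189484384 0.0187 [-1.2459 -0.8002  0.0572]
scene [ 1.1413 -0.2766  0.7981] 413.6019884453104
top [ 0.4796 -0.0187  1.0303] 408.25890821497353
module 0.9 461.824 278.4
module 0.86 385.024 217.92
module 0.67 386.688 276.79999999999995
tray 0.68 406.208 211.07999999999998
mat 0.76 303.10400000000004 214.32000000000002
mat 0.75 188.79999999999998 227.0
seat 0.9 188.608 225.88
blank_cover 0.88 427.072 199.6
```

View pics/t.png

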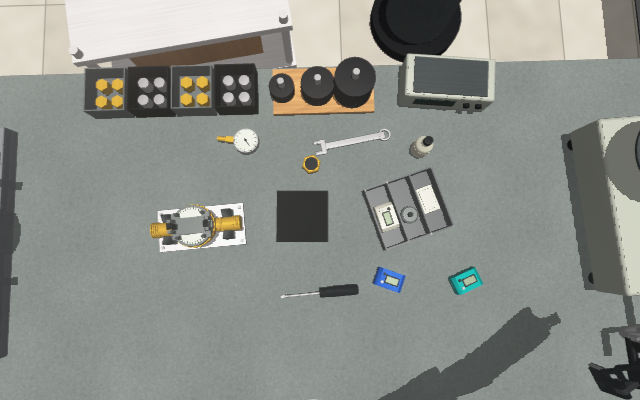

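View pics/s.png

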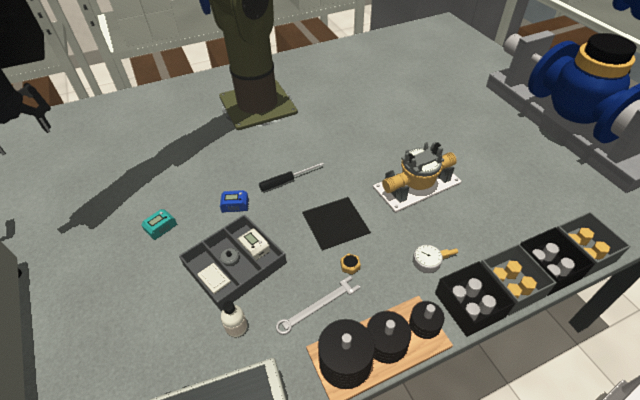

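The top view shows four things that could be the module. The candidates are the pale box with a display in the tray's left compartment (386,217), the blank cover (428,199), the blue look-alike (389,279) and the turquoise one (466,280). I choose (386,217) and check it in a close crop.

```bash
python3 - <<'E'
from h import *
np.set_printoptions(precision=4,suppress=True)
b=snap('top')
im=b['img'][:,:,::-1]
c1=cv2.resize(im[160:255,355:460],(440,400),interpolation=cv2.INTER_CUBIC);c2=cv2.resize(im[190:260,140:255],(360,219),interpolation=cv2.INTER_CUBIC)
v=np.zeros((400,800,3),np.uint8);v[:,:440]=c1;v[:219,440:]=c2;cv2.imwrite('pics/c.png',v)
def rect(q,z,n=3):
  for d in arm.cut_out('top',q)[:n]:
    ys,xs=np.nonzero(d['pixels']);
    if len(xs)<10: continue
    w=np.array([ray(b,x,y,z)[:2] for x,y in zip(xs,ys)],np.float32)
    r=cv2.minAreaRect(w*1000);print(q,round(d['conf'],2),'px',xs.mean().round(),ys.mean().round(),r,len(xs))
rect('module',.036);rect('tray',.038);rect('mat',.003);rect('meter',.005);rect('seat',.1);rect('catch_a',.127,4)
for d in arm.landmark_of('top','seat'): print(ray(b,d['at'][1]*640,d['at'][0]*400,.1))
for q in['catch_a','module']:
  for d in arm.landmark_of('top',q): print(q,d['conf'],ray(b,d['at'][1]*640,d['at'][0]*400,.1 if q!='module' else .004))
E
```

```text
module 0.91 px 386.0 217.0 ((549.2462158203125, -194.31285095214844), (65.33354949951172, 48.977210998535156), 15.94687271118164) 520
module 0.84 px 389.0 280.0 ((398.49365234375, -193.54437255859375), (66.44292449951172, 43.03318786621094), 70.00284576416016) 488
module 0.65 px 465.0 280.0 ((390.59515380859375, -377.08538818359375), (51.55220413208008, 73.67820739746094), 20.635475158691406) 628
tray 0.69 px 409.0 207.0 ((570.736572265625, -248.34860229492188), (159.38929748535156, 186.74368286132812), 17.252309799194336) 3586
tray 0.38 px 386.0 217.0 ((548.6614379882812, -193.30348205566406), (69.1095962524414, 50.4667854309082), 15.955965042114258) 563
mat 0.62 px 302.0 216.0 ((560.1424560546875, 12.26137924194336), (131.59954833984375, 126.46810150146484), 88.35782623291016) 2617
mat 0.19 px 331.0 291.0 ((369.0617980957031, -26.77074432373047), (25.920703887939453, 192.0174560546875), 3.9706873893737793) 502
meter 0.86 px 200.0 227.0 ((542.5765991210938, 274.40985107421875), (112.87232971191406, 240.352783203125), 3.9369969367980957) 3808
meter 0.39 px 171.0 226.0 ((543.85205078125, 341.2696228027344), (20.266483306884766, 10.042914390563965), 88.35401916503906) 39
seat 0.78 px 200.0 227.0 ((535.9755859375, 246.89651489257812), (103.56524658203125, 213.6239776611328), 2.2829787731170654) 3733
catch_a 0.37 px 170.0 226.0 ((535.1354370117188, 299.5296325683594), (20.14639663696289, 11.056936264038086), 88.35413360595703) 50
[0.5335 0.2706 0.1   ]
module 0.92 [ 0.5528 -0.1929  0.004 ]
module 0.91 [ 0.399  -0.1999  0.004 ]
module 0.76 [ 0.3919 -0.3811  0.004 ]
```

View pics/c.png

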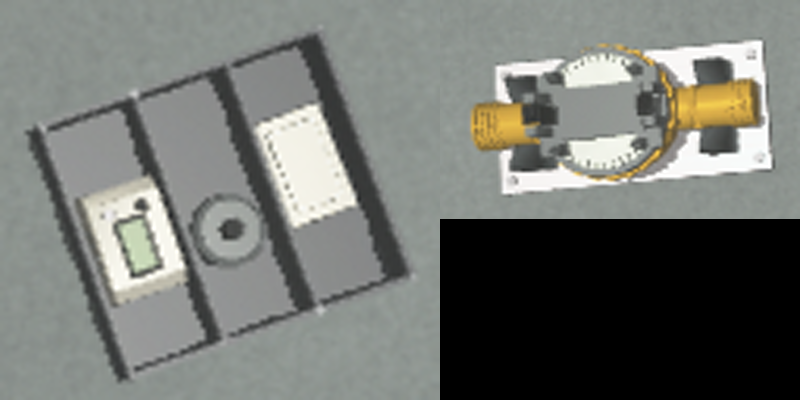

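The crop confirms the choice. The pale box with the green display sits in the tray's left compartment, its length about +17° from world x, and the meter's pipe runs roughly along world y. I'll move over it for a wrist view.

>>> jog_arm(increments=[{"tx":0.576,"ty":0.744,"tz":0.04,"az":0.91},{"tx":0.576,"ty":0.744,"tz":0.04,"az":0.91},{"tx":0.576,"ty":0.744,"tz":0.04,"az":0.91},{"tx":0.576,"ty":0.744,"tz":0.04,"az":0.91},{"tx":0.576,"ty":0.744,"tz":0.04,"az":0.91},{"tx":0.576,"ty":0.744,"tz":0.04,"az":0.91},{"tx":0.576,"ty":0.744,"tz":0.04,"az":0.91},{"tx":0.576,"ty":0.744,"tz":0.04,"az":0.91}], hand=-1, force=40)

```text
$.increments[0]: bad value
```

```bash
cat >> h.py <<'E'
from scipy.spatial.transform import Rotation as Ro
def st():
    o=arm.observe();w,x,y,z=o['orientation'];R=Ro.from_quat([x,y,z,w]).as_matrix()
    print('t',round(o['time_s'],2),'p',np.round(o['ee_pos'],4),'yaw_y',np.degrees(np.arctan2(R[1,1],R[0,1])).round(2),'z',R[:,2].round(3),'w',round(o['grip_width'],4),'gf',round(o['grasp_force'],1),'F',np.round(o['wrist_force'],1),'q7',np.round(o['q'],2))
E
python3 -c "
from h import *
st()"
```

```text
t 0.95 p [ 0.2621 -0.5674  0.2313] yaw_y -65.21 z [ 0. -0. -1.] w 0.0854 gf 0.0 F [ 0.2 -0.1  0.5] q7 [ 1.17  0.69 -0.19  1.57  0.16  0.9  -0.22]
```

>>> jog_arm(increments=[{"tx":0.58,"ty":0.74,"tz":0.04,"ax":0,"ay":0,"az":0.91},{"tx":0.58,"ty":0.74,"tz":0.04,"ax":0,"ay":0,"az":0.91},{"tx":0.58,"ty":0.74,"tz":0.04,"ax":0,"ay":0,"az":0.91},{"tx":0.58,"ty":0.74,"tz":0.04,"ax":0,"ay":0,"az":0.91},{"tx":0.58,"ty":0.74,"tz":0.04,"ax":0,"ay":0,"az":0.91},{"tx":0.58,"ty":0.74,"tz":0.04,"ax":0,"ay":0,"az":0.91},{"tx":0.58,"ty":0.74,"tz":0.04,"ax":0,"ay":0,"az":0.91},{"tx":0.58,"ty":0.74,"tz":0.04,"ax":0,"ay":0,"az":0.91}], hand=-1, force=40)

```text
time_s: 1.62
ee_pos: [0.4685, -0.3038, 0.2458]
orientation: [0.0, 0.752, 0.659, -0.0]
wrist_force: [-0.3, 0.1, 0.5]
grip_width: 0.0858
grasp_force: 0.0
```

>>> jog_arm(increments=[{"tx":0.16,"ty":0.21,"tz":0.0,"ax":0,"ay":0,"az":0.26},{"tx":0.16,"ty":0.21,"tz":0.0,"ax":0,"ay":0,"az":0.26},{"tx":0.16,"ty":0.21,"tz":0.0,"ax":0,"ay":0,"az":0.26},{"tx":0.16,"ty":0.21,"tz":0.0,"ax":0,"ay":0,"az":0.26},{"tx":0.16,"ty":0.21,"tz":0.0,"ax":0,"ay":0,"az":0.26},{"tx":0.16,"ty":0.21,"tz":0.0,"ax":0,"ay":0,"az":0.26}])

```text
time_s: 2.12
ee_pos: [0.5475, -0.2003, 0.2453]
orientation: [-0.0, 0.605, 0.796, -0.0]
wrist_force: [0.1, -0.4, 0.1]
grip_width: 0.0856
grasp_force: 0.0
```

```bash
cat >> h.py <<'E'
def rect(c,cam,q,z,n=2):
  for d in arm.cut_out(cam,q)[:n]:
    ys,xs=np.nonzero(d['pixels'])
    if len(xs)<10: continue
    w=np.array([ray(c,x,y,z)[:2] for x,y in zip(xs,ys)],np.float32)
    print(q,round(d['conf'],2),'px',xs.mean().round(),ys.mean().round(),cv2.minAreaRect(w*1000),len(xs))
E
python3 - <<'E'
from h import *
st()
c=snap('wrist','w1');T=c['world_to_cam'];print(-T[:3,:3].T@T[:3,3],T[2,:3],c['camera_matrix'][0,0])
rect(c,'wrist','module',.036)
for d in arm.landmark_of('wrist','module'): print(d['conf'],d['at'],ray(c,d['at'][1]*640,d['at'][0]*400,.004))
E
```

```text
t 2.12 p [ 0.5475 -0.2003  0.2453] yaw_y 15.48 z [-0.001 -0.    -1.   ] w 0.0856 gf 0.0 F [ 0.1 -0.4  0.1] q7 [ 0.6   0.66 -0.57  1.67  0.42  0.94  0.14]
[ 0.52576221 -0.12214551  0.38684734] [ 0.08168244 -0.30270855 -0.94957649] 333.3705679086635
module 0.96 px 189.0 127.0 ((401.994873046875, -191.76531982421875), (68.41740417480469, 49.549556732177734), 68.75667572021484) 3152
module 0.91 px 159.0 270.0 ((394.49285888671875, -369.09375), (61.29695129394531, 72.37681579589844), 22.907602310180664) 2411
0.85 [0.6643, 0.2556] [ 0.38584031 -0.38095327  0.004     ]
0.83 [0.4015, 0.5077] [ 0.54940433 -0.19312924  0.004     ]
0.56 [0.319, 0.3052] [ 0.39857056 -0.19603155  0.004     ]
```

View pics/w1.png

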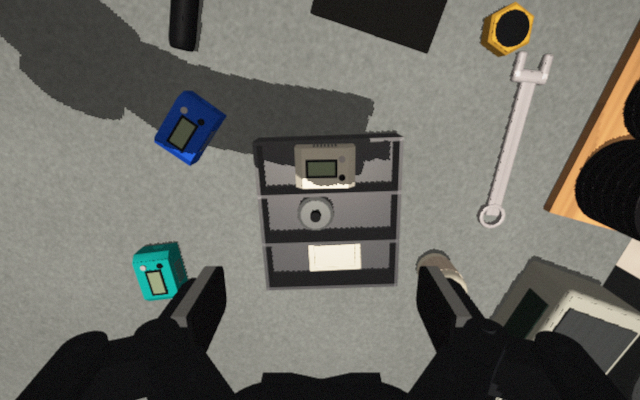

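The wrist view shows the module at about (325,165), partly in shadow, with the blue and turquoise look-alikes outside the tray. The tray rim corners are at about (254,137), (402,133), (398,287) and (269,289).

```bash
python3 - <<'E'
from h import *
np.set_printoptions(precision=4,suppress=True)
c=snap('wrist');im=c['img'][:,:,::-1]
P=[ray(c,u,v,.038) for u,v in((254,137),(402,133),(398,287),(269,289))]
print(np.array(P))
from scipy.optimize import least_squares
hc=np.array([[-79,89],[79,89],[79,-89],[-79,-89]])/1000
def f(p,pts=np.array(P)[:,:2]):
  a=p[2];R=np.array([[np.cos(a),-np.sin(a)],[np.sin(a),np.cos(a)]]);return (hc@R.T+p[:2]-pts).ravel()
s=least_squares(f,[.57,-.25,.3]);print(s.x,np.degrees(s.x[2]),s.fun)
a=s.x[2];print('comp',s.x[:2]+.058*np.array([-np.sin(a),np.cos(a)]))
cr=cv2.resize(im[120:210,245:410],(800,436),interpolation=cv2.INTER_CUBIC);cv2.imwrite('pics/w1c.png',cr)
E
```

```text
[[ 0.4688 -0.1847  0.038 ]
 [ 0.6151 -0.1405  0.038 ]
 [ 0.6719 -0.3139  0.038 ]
 [ 0.523  -0.3578  0.038 ]]
[ 0.5697 -0.2492  0.3017] 17.285062798251296 [-0.001  -0.003   0.0036 -0.0003 -0.0003  0.0032 -0.0023  0.0001]
comp [ 0.5525 -0.1938]
```

View pics/w1c.png

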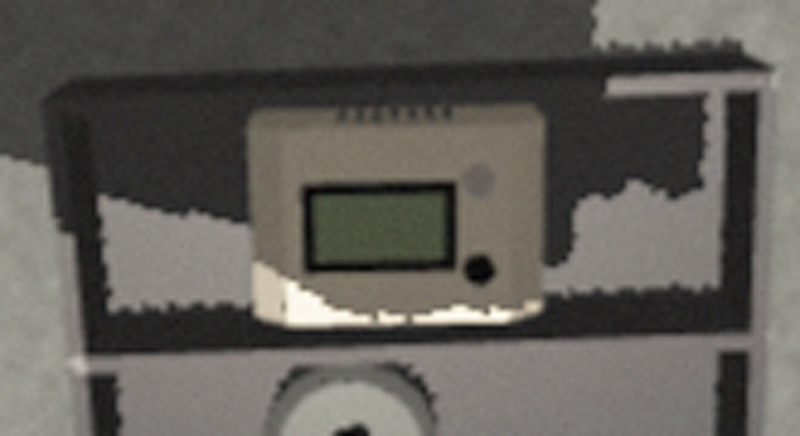

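```bash
python3 - <<'E'
from h import *
c=snap('wrist')
a=ray(c,296.6,165,.028);b=ray(c,357.4,165,.028);print(a,b,(a+b)/2,np.linalg.norm(a-b))
# long-side edges at top z=.036: crop rows 106 and 325 at col ~400
a=ray(c,327,120+106*.2063,.036);b=ray(c,327,120+322*.2063,.036);print(a,b,(a+b)/2,np.linalg.norm(a-b))
st()
E
```

```text
[ 0.51842855 -0.20370132  0.028     ] [ 0.58249821 -0.18613127  0.028     ] [ 0.55046338 -0.1949163   0.028     ] 0.06643514245564293
[ 0.54329282 -0.1696941   0.036     ] [ 0.55630077 -0.21618158  0.036     ] [ 0.5497968  -0.19293784  0.036     ] 0.048273101681030606
t 2.37 p [ 0.5468 -0.202   0.2455] yaw_y 15.32 z [-0.001 -0.001 -1.   ] w 0.0857 gf 0.0 F [0.2 0.6 0.5] q7 [ 0.6   0.66 -0.57  1.67  0.42  0.94  0.14]
```

>>> jog_arm(increments=[{"tx":0.008,"ty":0.016,"tz":0,"ax":0,"ay":0,"az":0.021},{"tx":0.008,"ty":0.016,"tz":-0.37,"ax":0,"ay":0,"az":0.021},{"tx":0.008,"ty":0.016,"tz":-0.37,"ax":0,"ay":0,"az":0.021},{"tx":0.008,"ty":0.016,"tz":-0.37,"ax":0,"ay":0,"az":0.021},{"tx":0.008,"ty":0.016,"tz":-0.37,"ax":0,"ay":0,"az":0.021},{"tx":0.008,"ty":0.016,"tz":-0.37,"ax":0,"ay":0,"az":0.021},{"tx":0.008,"ty":0.016,"tz":-0.37,"ax":0,"ay":0,"az":0.021},{"tx":0.008,"ty":0.016,"tz":-0.37,"ax":0,"ay":0,"az":0.021}])

```text
time_s: 3.03
ee_pos: [0.5515, -0.1917, 0.0601]
orientation: [-0.001, 0.592, 0.806, 0.0]
wrist_force: [0.3, 0.1, 0.5]
grip_width: 0.0848
grasp_force: 0.0
```

```bash
python3 - <<'E'
from h import *
st();c=snap('wrist','w2');st();print(arm.grip_point_offset)
print(proj(c,[[.551,-.1935,.036]]))
E
```

```text
t 3.03 p [ 0.5515 -0.1917  0.0601] yaw_y 17.44 z [-0.001  0.001 -1.   ] w 0.0848 gf 0.0 F [0.3 0.1 0.5] q7 [ 0.49  0.91 -0.41  1.8   0.63  0.56 -0.02]
t 3.08 p [ 0.5528 -0.192   0.0615] yaw_y 17.42 z [ 0.002  0.    -1.   ] w 0.0853 gf 0.0 F [0.8 0.  1. ] q7 [ 0.49  0.91 -0.41  1.8   0.63  0.56 -0.02]
0.0187
[[319.72489686 251.28228733]]
```

View pics/w2.png

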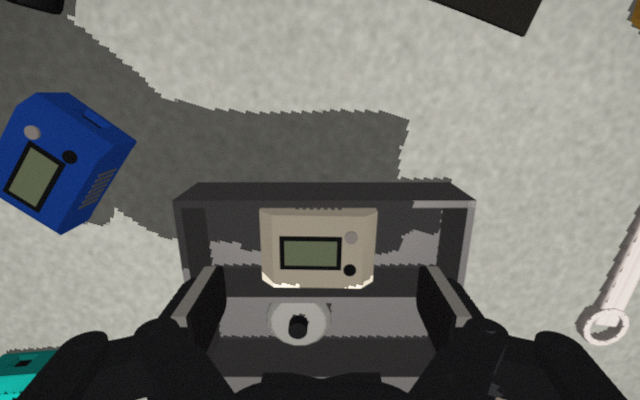

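The module sits centred between the fingers at (319,248). I'll narrow the opening a little and go down.

>>> jog_arm(increments=[{"tx":-0.002,"ty":0,"tz":0,"ax":0,"ay":0,"az":0},{"tx":-0.002,"ty":0,"tz":-0.05,"ax":0,"ay":0,"az":0},{"tx":-0.002,"ty":0,"tz":-0.08,"ax":0,"ay":0,"az":0},{"tx":-0.002,"ty":0,"tz":-0.1,"ax":0,"ay":0,"az":0},{"tx":-0.002,"ty":0,"tz":-0.1,"ax":0,"ay":0,"az":0},{"tx":-0.002,"ty":0,"tz":-0.1,"ax":0,"ay":0,"az":0}], hand=-0.78)

```text
time_s: 3.58
ee_pos: [0.5513, -0.1923, 0.0114]
orientation: [0.001, 0.592, 0.806, 0.0]
wrist_force: [-0.2, 0.1, 0.2]
grip_width: 0.0761
grasp_force: 0.0
```

>>> jog_arm(increments=[{"tx":0,"ty":0,"tz":-0.006,"ax":0,"ay":0,"az":0},{"tx":0,"ty":0,"tz":-0.006,"ax":0,"ay":0,"az":0},{"tx":0,"ty":0,"tz":-0.006,"ax":0,"ay":0,"az":0}])

```text
time_s: 3.83
ee_pos: [0.5511, -0.1924, 0.0082]
orientation: [0.001, 0.592, 0.806, 0.0]
wrist_force: [0.9, -0.2, 0.4]
grip_width: 0.0759
grasp_force: 0.0
```

>>> jog_arm(increments=[{"tx":0,"ty":0,"tz":-0.004,"ax":0,"ay":0,"az":0},{"tx":0,"ty":0,"tz":-0.006,"ax":0,"ay":0,"az":0},{"tx":0,"ty":0,"tz":-0.006,"ax":0,"ay":0,"az":0}])

```text
time_s: 4.08
ee_pos: [0.5505, -0.1923, 0.0044]
orientation: [-0.0, 0.592, 0.806, -0.0]
wrist_force: [0.1, 0.3, -0.1]
grip_width: 0.076
grasp_force: 0.0
```

```bash
python3 - <<'E'
from h import *
st();c=snap('wrist','w3');st();print(arm.grip_point_offset)
s=snap('scene');im=s['img'][:,:,::-1]
u=proj(s,[[.551,-.1935,.03]])[0].astype(int);v=np.hstack([c['img'][100:400,120:520,::-1],cv2.resize(im[u[1]-50:u[1]+50,u[0]-66:u[0]+66],(396,300),interpolation=cv2.INTER_CUBIC)]);cv2.imwrite('pics/w3.png',v)
E
```

```text
t 4.08 p [ 0.5505 -0.1923  0.0044] yaw_y 17.38 z [-0.  0. -1.] w 0.076 gf 0.0 F [ 0.1  0.3 -0.1] q7 [ 0.45  0.99 -0.34  1.82  0.69  0.45 -0.07]
t 4.13 p [ 0.5505 -0.1922  0.0044] yaw_y 17.39 z [-0.  0. -1.] w 0.0763 gf 0.0 F [ 0.6 -0.5 -0.2] q7 [ 0.45  0.99 -0.34  1.82  0.69  0.45 -0.07]
0.0187
```

View pics/w3.png

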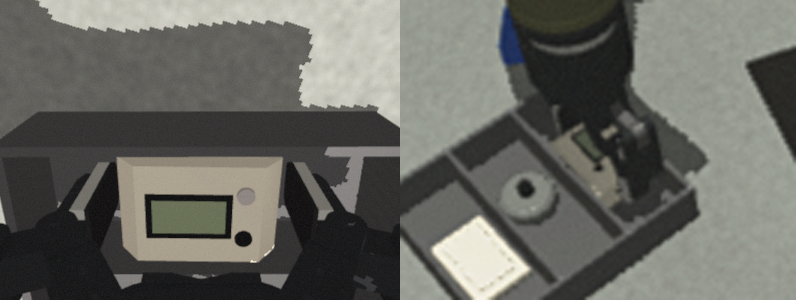

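>>> jog_arm(increments=[{"tx":0,"ty":0,"tz":-0.003,"ax":0,"ay":0,"az":0},{"tx":0,"ty":0,"tz":-0.005,"ax":0,"ay":0,"az":0},{"tx":0,"ty":0,"tz":-0.005,"ax":0,"ay":0,"az":0}])

```text
time_s: 4.43
ee_pos: [0.5504, -0.1922, 0.0017]
orientation: [-0.0, 0.592, 0.806, -0.0]
wrist_force: [-0.3, 0.6, 0.5]
grip_width: 0.0761
grasp_force: 0.0
```

>>> jog_arm(increments=[{"tx":0,"ty":0,"tz":-0.002,"ax":0,"ay":0,"az":0},{"tx":0,"ty":0,"tz":-0.003,"ax":0,"ay":0,"az":0},{"tx":0,"ty":0,"tz":-0.003,"ax":0,"ay":0,"az":0}])

```text
time_s: 4.68
ee_pos: [0.5505, -0.1922, 0.0003]
orientation: [-0.0, 0.592, 0.806, -0.0]
wrist_force: [-0.3, -1.1, 1.2]
grip_width: 0.076
grasp_force: 0.0
```

No floor contact yet, which confirms the open pads stand back from the TCP. I'll close and watch the force.

>>> jog_arm(increments=[{"tx":0,"ty":0,"tz":0,"ax":0,"ay":0,"az":0},{"tx":0,"ty":0,"tz":0,"ax":0,"ay":0,"az":0},{"tx":0,"ty":0,"tz":0,"ax":0,"ay":0,"az":0},{"tx":0,"ty":0,"tz":0,"ax":0,"ay":0,"az":0},{"tx":0,"ty":0,"tz":0,"ax":0,"ay":0,"az":0}], hand=1, force=40)

```text
time_s: 5.1
ee_pos: [0.5507, -0.1922, 0.0007]
orientation: [0.0, 0.592, 0.806, 0.0]
wrist_force: [-0.8, 0.7, 3.5]
grip_width: 0.065
grasp_force: 45.0
```

```bash
python3 - <<'E'
from h import *
st()
E
```

```text
t 5.1 p [ 0.5507 -0.1922  0.0007] yaw_y 17.39 z [ 0. -0. -1.] w 0.065 gf 45.0 F [-0.8  0.7  3.5] q7 [ 0.45  1.   -0.33  1.82  0.69  0.45 -0.07]
```

>>> jog_arm(increments=[{"tx":0,"ty":0,"tz":0.01,"ax":0,"ay":0,"az":0},{"tx":0,"ty":0,"tz":0.04,"ax":0,"ay":0,"az":0},{"tx":0,"ty":0,"tz":0.08,"ax":0,"ay":0,"az":0},{"tx":0,"ty":0,"tz":0.13,"ax":0,"ay":0,"az":0},{"tx":0,"ty":0,"tz":0.17,"ax":0,"ay":0,"az":0},{"tx":0,"ty":0,"tz":0.2,"ax":0,"ay":0,"az":0},{"tx":0,"ty":0,"tz":0.2,"ax":0,"ay":0,"az":0}])

```text
time_s: 5.68
ee_pos: [0.5525, -0.1926, 0.1034]
orientation: [0.002, 0.592, 0.806, 0.001]
wrist_force: [0.4, 0.1, -1.3]
grip_width: 0.0649
grasp_force: 45.0
```

```bash
python3 - <<'E'
from h import *
st();s=snap('scene');c=snap('wrist');im=s['img'][:,:,::-1]
u=proj(s,[[.551,-.1935,.13]])[0].astype(int);v=np.hstack([c['img'][100:400,120:520,::-1],cv2.resize(im[u[1]-50:u[1]+50,u[0]-66:u[0]+66],(396,300),interpolation=cv2.INTER_CUBIC)]);cv2.imwrite('pics/w4.png',v)
E
```

```text
t 5.68 p [ 0.5525 -0.1926  0.1034] yaw_y 17.37 z [ 0.005 -0.001 -1.   ] w 0.0649 gf 45.0 F [ 0.4  0.1 -1.3] q7 [ 0.52  0.84 -0.46  1.79  0.59  0.64  0.02]
```

View pics/w4.png

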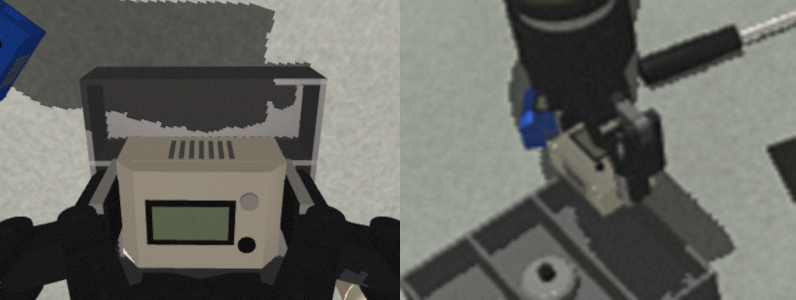

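The module is held at both ends and is out of the tray. The vent side shows a little, so it may be tilted a few degrees, and setting it down will level it. Next I'll carry it to the mat at about (0.560, 0.012).

>>> jog_arm(increments=[{"tx":0.003,"ty":0.04,"tz":0,"ax":0,"ay":0,"az":0},{"tx":0.005,"ty":0.1,"tz":0,"ax":0,"ay":0,"az":0},{"tx":0.01,"ty":0.17,"tz":0,"ax":0,"ay":0,"az":0},{"tx":0.015,"ty":0.25,"tz":0,"ax":0,"ay":0,"az":0},{"tx":0.015,"ty":0.33,"tz":0,"ax":0,"ay":0,"az":0},{"tx":0.015,"ty":0.39,"tz":0,"ax":0,"ay":0,"az":0},{"tx":0.015,"ty":0.41,"tz":-0.05,"ax":0,"ay":0,"az":0},{"tx":0.015,"ty":0.41,"tz":-0.1,"ax":0,"ay":0,"az":0}])

```text
time_s: 6.45
ee_pos: [0.5586, 0.0189, 0.0499]
orientation: [-0.001, 0.589, 0.808, 0.002]
wrist_force: [-0.8, -0.5, -1.1]
grip_width: 0.0648
grasp_force: 45.0
```

>>> jog_arm(increments=[{"tx":0,"ty":0,"tz":-0.04,"ax":0,"ay":0,"az":0},{"tx":0,"ty":0,"tz":-0.07,"ax":0,"ay":0,"az":0},{"tx":0,"ty":0,"tz":-0.08,"ax":0,"ay":0,"az":0},{"tx":0,"ty":0,"tz":-0.08,"ax":0,"ay":0,"az":0},{"tx":0,"ty":0,"tz":-0.08,"ax":0,"ay":0,"az":0}])

```text
time_s: 6.87
ee_pos: [0.5577, 0.0128, 0.01]
orientation: [-0.0, 0.592, 0.806, -0.0]
wrist_force: [0.8, 0.5, -0.9]
grip_width: 0.065
grasp_force: 44.9
```

```bash
python3 - <<'E'
from h import *
st()
E
```

```text
t 6.87 p [0.5577 0.0128 0.01  ] yaw_y 17.39 z [-0.001 -0.    -1.   ] w 0.065 gf 44.9 F [ 0.8  0.5 -0.9] q7 [ 0.06  0.96 -0.28  1.89  0.65  0.38 -0.42]
```

>>> jog_arm(increments=[{"tx":0,"ty":0,"tz":-0.006,"ax":0,"ay":0,"az":0},{"tx":0,"ty":0,"tz":-0.012,"ax":0,"ay":0,"az":0},{"tx":0,"ty":0,"tz":-0.016,"ax":0,"ay":0,"az":0},{"tx":0,"ty":0,"tz":-0.016,"ax":0,"ay":0,"az":0},{"tx":0,"ty":0,"tz":-0.016,"ax":0,"ay":0,"az":0}])

```text
time_s: 7.28
ee_pos: [0.5582, 0.0127, 0.0027]
orientation: [0.0, 0.592, 0.806, 0.0]
wrist_force: [-1.3, 0.8, -2.0]
grip_width: 0.0651
grasp_force: 44.9
```

>>> jog_arm(increments=[{"tx":0,"ty":0,"tz":-0.002,"ax":0,"ay":0,"az":0},{"tx":0,"ty":0,"tz":-0.003,"ax":0,"ay":0,"az":0},{"tx":0,"ty":0,"tz":-0.003,"ax":0,"ay":0,"az":0}])

```text
time_s: 7.53
ee_pos: [0.5581, 0.0127, 0.001]
orientation: [0.0, 0.592, 0.806, 0.0]
wrist_force: [0.2, -0.9, -2.2]
grip_width: 0.0654
grasp_force: 44.9
```

>>> jog_arm(increments=[{"tx":0,"ty":0,"tz":-0.002,"ax":0,"ay":0,"az":0},{"tx":0,"ty":0,"tz":-0.003,"ax":0,"ay":0,"az":0},{"tx":0,"ty":0,"tz":-0.003,"ax":0,"ay":0,"az":0}])

```text
time_s: 7.78
ee_pos: [0.5582, 0.0128, -0.0003]
orientation: [0.0, 0.592, 0.806, 0.0]
wrist_force: [-0.5, -0.2, 1.4]
grip_width: 0.065
grasp_force: 45.2
```

Contact with the mat. I'll release and rise.

>>> jog_arm(increments=[{"tx":0,"ty":0,"tz":0,"ax":0,"ay":0,"az":0},{"tx":0,"ty":0,"tz":0,"ax":0,"ay":0,"az":0},{"tx":0,"ty":0,"tz":0,"ax":0,"ay":0,"az":0},{"tx":0,"ty":0,"tz":0,"ax":0,"ay":0,"az":0},{"tx":0,"ty":0,"tz":0,"ax":0,"ay":0,"az":0},{"tx":0,"ty":0,"tz":0,"ax":0,"ay":0,"az":0}], hand=-1)

```text
time_s: 8.28
ee_pos: [0.5581, 0.0127, -0.0005]
orientation: [0.0, 0.592, 0.806, 0.0]
wrist_force: [-0.8, 0.4, -0.0]
grip_width: 0.0853
grasp_force: 0.0
```

>>> jog_arm(increments=[{"tx":0,"ty":0,"tz":0.02,"ax":0,"ay":0,"az":0},{"tx":0,"ty":0,"tz":0.06,"ax":0,"ay":0,"az":0},{"tx":0,"ty":0,"tz":0.12,"ax":0,"ay":0,"az":0},{"tx":0,"ty":0,"tz":0.2,"ax":0,"ay":0,"az":0},{"tx":0,"ty":0,"tz":0.2,"ax":0,"ay":0,"az":-0.3},{"tx":0,"ty":0,"tz":0.2,"ax":0,"ay":0,"az":-1},{"tx":0,"ty":0,"tz":0.2,"ax":0,"ay":0,"az":-1},{"tx":0,"ty":0,"tz":0.2,"ax":0,"ay":0,"az":-1}])

```text
time_s: 8.95
ee_pos: [0.5582, 0.0127, 0.1006]
orientation: [0.0, 0.775, 0.632, 0.001]
wrist_force: [-0.9, 0.8, -0.0]
grip_width: 0.0856
grasp_force: 0.0
```

```bash
python3 - <<'E'
from h import *
st();c=snap('top')
rect(c,'top','module',.035,4)
for d in arm.landmark_of('top','module'): print(d['conf'],ray(c,d['at'][1]*640,d['at'][0]*400,.003))
for i in range(3):
  c=snap('top')
  for d in arm.landmark_of('top','seat')+arm.landmark_of('top','meter'): print(d['conf'],ray(c,d['at'][1]*640,d['at'][0]*400,.1),ray(c,d['at'][1]*640,d['at'][0]*400,0))
E
```

```text
t 8.95 p [0.5582 0.0127 0.1006] yaw_y -11.63 z [ 0.001  0.    -1.   ] w 0.0856 gf 0.0 F [-0.9  0.8 -0. ] q7 [ 0.05  0.8  -0.27  1.87  0.4   0.52 -0.69]
module 0.73 px 465.0 281.0 ((389.958984375, -377.2349548339844), (51.25360107421875, 70.82466125488281), 23.65901756286621) 608
module 0.66 px 387.0 275.0 ((410.01678466796875, -195.9517059326172), (65.11520385742188, 30.92127799987793), 88.34902954101562) 243
0.7 [ 0.39807757 -0.19511779  0.003     ]
0.58 [ 0.38453608 -0.38620316  0.003     ]
0.65 [0.53911223 0.26448029 0.1       ] [0.5455074  0.29492425 0.        ]
0.84 [0.53389203 0.24144779 0.1       ] [0.53972606 0.26941587 0.        ]
0.97 [0.53375942 0.26854034 0.1       ] [0.53957919 0.29942073 0.        ]
0.96 [0.52949828 0.23751296 0.1       ] [0.53486    0.26505807 0.        ]
0.9 [0.53527414 0.26417601 0.1       ] [0.54125674 0.29458725 0.        ]
0.72 [0.52884852 0.23707595 0.1       ] [0.5341404  0.26457408 0.        ]
0.49 [ 0.560818   -0.22683824  0.1       ] [ 0.56954643 -0.24920854  0.        ]
```

>>> jog_arm(increments=[{"tx":0,"ty":0,"tz":0.1,"ax":0,"ay":0,"az":-0.68},{"tx":0,"ty":0,"tz":0.1,"ax":0,"ay":0,"az":-0.68},{"tx":0,"ty":0,"tz":0.1,"ax":0,"ay":0,"az":-0.68},{"tx":0,"ty":0,"tz":0.1,"ax":0,"ay":0,"az":-0.68},{"tx":0,"ty":0,"tz":0.1,"ax":0,"ay":0,"az":-0.68},{"tx":0,"ty":0,"tz":0.1,"ax":0,"ay":0,"az":-0.68},{"tx":0,"ty":0,"tz":0.1,"ax":0,"ay":0,"az":-0.68},{"tx":0,"ty":0,"tz":0.1,"ax":0,"ay":0,"az":-0.68}])

```text
time_s: 10.22
ee_pos: [0.558, 0.0128, 0.1495]
orientation: [-0.0, 0.983, 0.183, -0.0]
wrist_force: [-1.0, -0.3, 0.4]
grip_width: 0.0853
grasp_force: 0.0
```

>>> jog_arm(increments=[{"tx":0,"ty":0,"tz":0,"ax":0,"ay":0,"az":-0.05},{"tx":0,"ty":0,"tz":0,"ax":0,"ay":0,"az":-0.05}])

```text
time_s: 10.38
ee_pos: [0.558, 0.013, 0.1494]
orientation: [0.0, 0.989, 0.147, -0.0]
wrist_force: [0.4, 1.3, -0.2]
grip_width: 0.0853
grasp_force: 0.0
```

```bash
python3 - <<'E'
from h import *
st();c=snap('wrist','w5');T=c['world_to_cam'];print(-T[:3,:3].T@T[:3,3],T[:3,:3])
rect(c,'wrist','module',.035,4)
for d in arm.landmark_of('wrist','module'): print(d['conf'],d['at'],ray(c,d['at'][1]*640,d['at'][0]*400,.003))
E
```

```text
t 10.38 p [0.558  0.013  0.1494] yaw_y -73.13 z [-0. -0. -1.] w 0.0853 gf 0.0 F [ 0.4  1.3 -0.2] q7 [-0.1   0.71 -0.01  1.85  0.01  0.57 -1.39]
[0.63457187 0.03701731 0.29098064] [[ 2.90489800e-01 -9.56877853e-01  6.70851339e-04]
 [-9.08317739e-01 -2.75527240e-01  3.14711973e-01]
 [-3.00956079e-01 -9.20299644e-02 -9.49186980e-01]]
module 0.74 px 325.0 191.0 ((562.729248046875, 11.424348831176758), (66.70547485351562, 44.866485595703125), 16.880855560302734) 4435
```

View pics/w5.png

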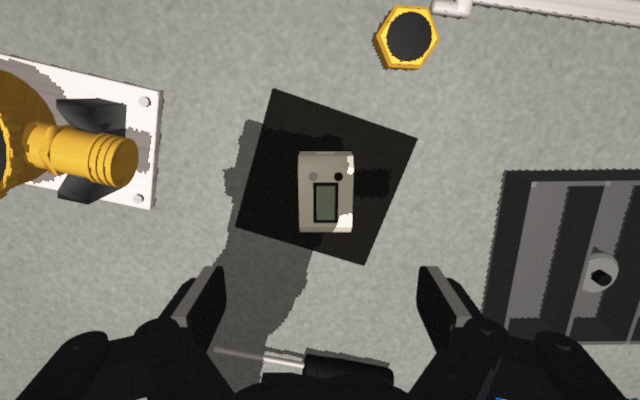

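```bash
python3 - <<'E'
from h import *
np.set_printoptions(precision=4,suppress=True)
c=snap('wrist');m=arm.cut_out('wrist','module')[0]['pixels'];print(m.sum())
im=c['img'].astype(int).sum(2)
for col in(310,325,340): print(col,im[144:160,col],im[224:240,col])
for r in(175,190,210): print(r,im[r,290:304],im[r,346:360])
a=ray(c,325.5,152,.003);b=ray(c,325.5,232,.027);print(a,b,(a+b)/2,np.linalg.norm((a-b)[:2]))
l=ray(c,298,191,.035);r=ray(c,353,191,.035);print(l,r,(l+r)/2,np.linalg.norm(l-r))
print(proj(c,[[.558,.013,.035]]))
cv2.imwrite('pics/w5c.png',cv2.resize(c['img'][140:245,280:375,::-1],(475,525),interpolation=cv2.INTER_CUBIC))
E
```

```text
4414
310 [ 49  35  45  27  39  44  52 249 315 312 319 328 368 373 381 388] [379 378 358 336 328 325 338 278 147  59  55  48  49  52  54  29]
325 [ 56  56  38  35  54  47  52 276 379 383 332 329 361 380 393 387] [386 369 378 344 322 328 318 294 160  86  95  77  83  89  96  84]
340 [ 42  54  42  36  26  55  58 239 313 311 304 327 361 382 383 380] [736 736 719 666 616 612 603 538 293  95  91  78 102  97 101  85]
175 [ 49  50  57  45  43  50  62 169 351 417 422 426 419 417] [390 386 384 381 391 380 399 251  91  76  56  53  72  51]
190 [ 56  51  38  47  48  57  43  92 316 407 412 400 414 413] [383 381 378 375 380 383 331 178  57  44  54  38  46  46]
210 [ 48  57  56  58  42  50  42  54 226 352 386 383 389 384] [379 382 374 385 373 390 244  98 106  91  88  95 100 104]
[0.5889 0.0188 0.003 ] [ 0.5269 -0.0003  0.027 ] [0.5579 0.0093 0.015 ] 0.06483697742110328
[0.5576 0.0325 0.035 ] [ 0.5706 -0.0095  0.035 ] [0.5641 0.0115 0.035 ] 0.043975181815073705
[[321.436  197.4208]]
```

View pics/w5c.png

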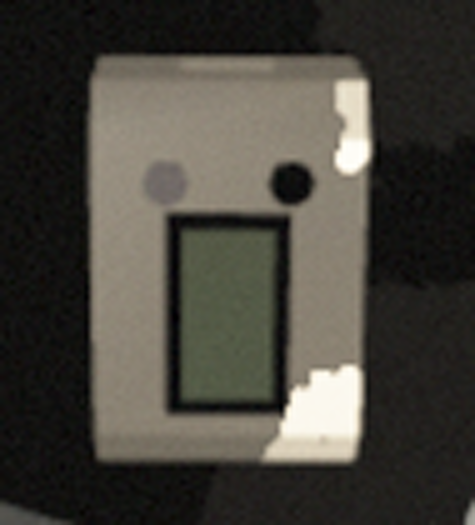

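The module lies flat on the mat at (325,191). Its centre is about 3.3 mm towards -y from the TCP. I'll regrasp it by the long sides.

>>> jog_arm(increments=[{"tx":0,"ty":-0.007,"tz":-0.04,"ax":0,"ay":0,"az":0.005},{"tx":0,"ty":-0.007,"tz":-0.11,"ax":0,"ay":0,"az":0.005},{"tx":0,"ty":-0.007,"tz":-0.18,"ax":0,"ay":0,"az":0.005},{"tx":0,"ty":-0.007,"tz":-0.24,"ax":0,"ay":0,"az":0.005},{"tx":0,"ty":-0.007,"tz":-0.27,"ax":0,"ay":0,"az":0.005},{"tx":0,"ty":-0.007,"tz":-0.285,"ax":0,"ay":0,"az":0.005},{"tx":0,"ty":-0.007,"tz":-0.29,"ax":0,"ay":0,"az":0.005},{"tx":0,"ty":-0.007,"tz":-0.29,"ax":0,"ay":0,"az":0.005}])

```text
time_s: 11.3
ee_pos: [0.5583, 0.0092, 0.0045]
orientation: [-0.0, 0.988, 0.151, 0.0]
wrist_force: [0.1, -0.1, 0.5]
grip_width: 0.0855
grasp_force: 0.0
```

>>> jog_arm(increments=[{"tx":0,"ty":0,"tz":0,"ax":0,"ay":0,"az":0},{"tx":0,"ty":0,"tz":0,"ax":0,"ay":0,"az":0},{"tx":0,"ty":0,"tz":0,"ax":0,"ay":0,"az":0},{"tx":0,"ty":0,"tz":0,"ax":0,"ay":0,"az":0},{"tx":0,"ty":0,"tz":0,"ax":0,"ay":0,"az":0},{"tx":0,"ty":0,"tz":0,"ax":0,"ay":0,"az":0},{"tx":0,"ty":0,"tz":0,"ax":0,"ay":0,"az":0},{"tx":0,"ty":0,"tz":0,"ax":0,"ay":0,"az":0}], hand=1, force=100)

```text
time_s: 11.97
ee_pos: [0.559, 0.0093, 0.0059]
orientation: [0.0, 0.989, 0.151, 0.001]
wrist_force: [0.1, 0.1, 6.6]
grip_width: 0.0422
grasp_force: 102.5
```

```bash
python3 - <<'E'
from h import *
st()
E
```

```text
t 11.97 p [0.559  0.0093 0.0059] yaw_y -72.62 z [ 0.002  0.    -1.   ] w 0.0422 gf 102.5 F [0.1 0.1 6.6] q7 [-0.09  0.96 -0.01  1.9   0.03  0.28 -1.39]
```

Gripped by the long sides. Next I'll fit the meter pose from the top-view crop (base corners, catches) and from landmarks averaged over the cameras.

```bash
cat > m.py <<'E'
from h import *
from scipy.optimize import least_squares
np.set_printoptions(precision=4,suppress=True)
def tri(obs):
    def f(X): return np.concatenate([proj(c,X)[0]-p for c,p in obs])
    s=least_squares(f,[.535,.265,.1],loss='soft_l1');return s.x,s.fun
E
python3 - <<'E'
from m import *
c=snap('top')
k=lambda x,y:(140+(x-440)/360*115,190+y/219*70)
P=np.array([ray(c,*k(*p),.01)[:2] for p in((497,66),(765,40),(772,167),(503,193))])*1000
print(P,cv2.minAreaRect(P.astype(np.float32)),P.mean(0))
for z in(.1,.12): print(z,ray(c,*k(540,108),z),ray(c,*k(652,100),z))
obs=[]
for n in('top','scene')*3:
  c=snap(n)
  for q in['seat','catch_a','meter']:
    for d in arm.landmark_of(n,q)[:2]:
      p=np.array([d['at'][1]*640,d['at'][0]*400])
      if q=='seat' and d['conf']>.5: obs.append((c,p))
      print(n,q,round(d['conf'],2),p,ray(c,*p,0 if q=='meter' else .1))
print(tri(obs))
E
```

```text
[[581.8612 371.8808]
 [596.674  157.0645]
 [494.913  152.5623]
 [480.5069 365.9591]] ((538.5903930664062, 261.5118103027344), (101.83309173583984, 216.24472045898438), 3.862107276916504) [538.4888 261.8667]
0.1 [0.5412 0.3058 0.1   ] [0.5447 0.2243 0.1   ]
0.12 [0.5399 0.2988 0.12  ] [0.5433 0.2191 0.12  ]
top seat 0.85 [189.504 227.   ] [0.5344 0.2658 0.1   ]
top seat 0.62 [349.632 142.   ] [ 0.7217 -0.1062  0.1   ]
top meter 0.65 [200.  229.4] [0.5335 0.2699 0.    ]
scene seat 0.59 [424.192 155.08 ] [0.5316 0.2743 0.1   ]
scene catch_a 0.62 [422.208 157.68 ] [0.5376 0.2643 0.1   ]
scene catch_a 0.49 [423.296 158.2  ] [0.5404 0.2657 0.1   ]
scene meter 0.85 [417.024 186.6  ] [0.5418 0.2645 0.    ]
top seat 0.7 [187.712 227.48 ] [0.5334 0.2698 0.1   ]
top meter 0.92 [201.984 226.8  ] [0.5399 0.2649 0.    ]
scene seat 0.7 [424.32 158.6 ] [0.5427 0.2671 0.1   ]
scene catch_a 0.6 [422.912 158.   ] [0.5393 0.2652 0.1   ]
scene catch_a 0.42 [421.824 158.6  ] [0.54   0.2616 0.1   ]
scene meter 0.82 [416.512 186.2  ] [0.5399 0.2641 0.    ]
top seat 0.78 [187.584 227.32 ] [0.5338 0.2701 0.1   ]
top meter 0.81 [199.296 227.08 ] [0.5394 0.2717 0.    ]
scene seat 0.7 [422.72 157.6 ] [0.5379 0.2657 0.1   ]
scene catch_a 0.54 [236.992 324.4  ] [ 0.7683 -0.2866  0.1   ]
scene catch_a 0.41 [422.912 157.8  ] [0.5387 0.2657 0.1   ]
scene meter 0.65 [415.616 186.6  ] [ 0.5402  0.2612 -0.    ]
scene meter 0.51 [234.816 264.2  ] [ 0.5704 -0.2492  0.    ]
(array([0.5353, 0.2697, 0.0965]), array([  -1.2532,   -0.2757, -161.3812,   84.7243,   -0.9169,    2.4804,
          0.5388,   -0.7557,   -1.0449,   -1.0396,    0.6668,   -0.5957,
          0.5551,   -0.0396]))
```

>>> jog_arm(increments=[{"tx":0,"ty":0,"tz":0.02,"ax":0,"ay":0,"az":0},{"tx":0,"ty":0,"tz":0.06,"ax":0,"ay":0,"az":0},{"tx":0,"ty":0,"tz":0.12,"ax":0,"ay":0,"az":0},{"tx":0,"ty":0,"tz":0.2,"ax":0,"ay":0,"az":0},{"tx":0,"ty":0,"tz":0.28,"ax":0,"ay":0,"az":0},{"tx":0,"ty":0,"tz":0.36,"ax":0,"ay":0,"az":0},{"tx":0,"ty":0,"tz":0.4,"ax":0,"ay":0,"az":0},{"tx":0,"ty":0,"tz":0.4,"ax":0,"ay":0,"az":0}])

```text
time_s: 13.88
ee_pos: [0.5611, 0.0093, 0.2103]
orientation: [0.0, 0.989, 0.151, 0.005]
wrist_force: [-0.0, 0.4, -1.4]
grip_width: 0.0428
grasp_force: 101.4
```

>>> jog_arm(increments=[{"tx":-0.042,"ty":0.05,"tz":0.02,"ax":0,"ay":0,"az":0.85},{"tx":-0.042,"ty":0.1,"tz":0.02,"ax":0,"ay":0,"az":0.85},{"tx":-0.042,"ty":0.15,"tz":0.02,"ax":0,"ay":0,"az":0.85},{"tx":-0.042,"ty":0.2,"tz":0.02,"ax":0,"ay":0,"az":0.85},{"tx":-0.042,"ty":0.25,"tz":0.02,"ax":0,"ay":0,"az":0.85},{"tx":-0.042,"ty":0.3,"tz":0.02,"ax":0,"ay":0,"az":0.85},{"tx":-0.042,"ty":0.34,"tz":0.02,"ax":0,"ay":0,"az":0.85},{"tx":-0.042,"ty":0.34,"tz":0.02,"ax":0,"ay":0,"az":0.85}])

```text
time_s: 14.55
ee_pos: [0.5355, 0.1856, 0.2142]
orientation: [-0.002, 0.791, 0.612, 0.001]
wrist_force: [0.1, 1.1, -0.8]
grip_width: 0.0427
grasp_force: 101.8
```

>>> jog_arm(increments=[{"tx":0,"ty":0,"tz":0,"ax":0,"ay":0,"az":0.22},{"tx":0,"ty":0,"tz":0,"ax":0,"ay":0,"az":0.22},{"tx":0,"ty":0,"tz":0,"ax":0,"ay":0,"az":0.22},{"tx":0,"ty":0,"tz":0,"ax":0,"ay":0,"az":0.22},{"tx":0,"ty":0,"tz":0,"ax":0,"ay":0,"az":0.22}])

```text
time_s: 14.97
ee_pos: [0.5364, 0.1787, 0.2139]
orientation: [-0.0, 0.68, 0.733, -0.001]
wrist_force: [1.1, 0.2, -2.1]
grip_width: 0.0428
grasp_force: 101.9
```

```bash
python3 - <<'E'
from m import *
st();obs=[];obm=[]
for i in range(4):
  c=snap('wrist','w6')
  for q in['seat','catch_a','meter','module']:
    for d in arm.landmark_of('wrist',q)[:3]:
      p=np.array([d['at'][1]*640,d['at'][0]*400])
      print(q,round(d['conf'],2),p,ray(c,*p,0 if q=='meter' else .1))
print('pred seat px',proj(c,[[.539,.265,.1]]))
im=c['img'];w=((im.min(2)>150)&(np.ptp(im.astype(int),axis=2)<40)).astype(np.uint8)
n,l,s,ce=cv2.connectedComponentsWithStats(w)
for i in range(1,n):
  if s[i,4]>150: print(s[i],ce[i],ray(c,*ce[i],.092))
st()
E
```

```text
t 14.97 p [0.5364 0.1787 0.2139] yaw_y 4.33 z [-0.002 -0.001 -1.   ] w 0.0428 gf 101.9 F [ 1.1  0.2 -2.1] q7 [-0.17  0.65 -0.39  1.76  0.33  0.8  -0.64]
seat 0.84 [336.    89.52] [0.5402 0.2625 0.1   ]
meter 0.95 [330.496  88.52 ] [0.5385 0.2642 0.    ]
module 0.97 [323.072 263.48 ] [0.5418 0.1208 0.1   ]
module 0.5 [179.008 314.4  ] [0.4153 0.059  0.1   ]
seat 0.81 [332.672  88.   ] [0.5383 0.2639 0.1   ]
meter 0.57 [329.92  89.6 ] [0.5387 0.2636 0.    ]
module 0.93 [320.896 265.48 ] [0.541 0.119 0.1  ]
seat 0.92 [332.608  87.28 ] [0.5383 0.2645 0.1   ]
meter 0.81 [331.072  88.6  ] [0.5399 0.2648 0.    ]
module 0.87 [320.512 266.88 ] [0.541  0.1176 0.1   ]
meter 0.93 [330.304  86.92 ] [0.539  0.2663 0.    ]
module 0.74 [457.024 392.   ] [ 0.6872 -0.0111  0.1   ]
module 0.61 [322.624 266.88 ] [0.5428 0.1178 0.1   ]
module 0.16 [512.   208.48] [0.6919 0.1831 0.1   ]
pred seat px [[333.6627  86.5192]]
[ 271    0  125  143 8260] [329.9255  69.3662] [0.5354 0.2768 0.092 ]
[371   0  19  43 437] [382.135   17.7597] [0.5692 0.3134 0.092 ]
[347 167  31  27 462] [364.4632 183.2532] [0.5711 0.1927 0.092 ]
[ 493  191   60   54 2397] [522.753  217.2399] [0.7081 0.1737 0.092 ]
[623 219  17  23 301] [632.2492 230.9003] [0.8048 0.1689 0.092 ]
t 15.97 p [0.5371 0.1792 0.2145] yaw_y 4.48 z [ 0.  0. -1.] w 0.0422 gf 101.9 F [-0.1  0.2 -0.8] q7 [-0.17  0.65 -0.39  1.76  0.33  0.8  -0.64]
```

```bash
python3 - <<'E'
from m import *
c=snap('wrist');p=[]
for u in((323.1,263.5),(320.9,265.5),(320.5,266.9),(322.6,266.9)): print(ray(c,*u,.2115))
print(proj(c,[arm.observe()['ee_pos']]))
# bay symmetry: wall/base plate edges in row direction
im=c['img'].astype(int)
m=arm.cut_out('wrist','module')[0]['pixels'];ys,xs=np.nonzero(m);print(xs.min(),xs.max(),ys.min(),ys.max(),m.sum())
for col in(300,320,340):
  r=np.nonzero(m[:,col])[0];print(col,r.min(),r.max())
# expected silhouette rows of module ends for module centred at TCP
e=arm.observe()['ee_pos'];d=np.array([-np.sin(np.radians(4.4)),np.cos(np.radians(4.4)),0])
b=e-np.array([0,0,.0029])
for s in(1,-1):
  for h in(0,.024): print(s,h,proj(c,[b+d*s*.033+[0,0,h]]))
  print(s,'top',proj(c,[b+d*s*.025+[0,0,.032]]))
E
```

```text
[0.5375 0.1815 0.2115]
[0.5365 0.1804 0.2115]
[0.5364 0.1796 0.2115]
[0.5374 0.1797 0.2115]
[[321.9112 270.744 ]]
263 379 201 355 16931
300 202 355
320 202 355
340 201 355
1 0 [[322.1175 203.531 ]]
1 0.024 [[322.2462 223.0247]]
1 top [[322.2345 250.9345]]
-1 0 [[321.7521 324.2582]]
-1 0.024 [[321.8076 359.3882]]
-1 top [[321.8795 358.5695]]
```

The module's origin is about 1.2 mm +y of the TCP, and the seat is at (0.539, 0.2643). I'll go above the bay.

>>> jog_arm(increments=[{"tx":0.004,"ty":0.04,"tz":0,"ax":0,"ay":0,"az":-0.005},{"tx":0.004,"ty":0.1,"tz":0,"ax":0,"ay":0,"az":-0.005},{"tx":0.004,"ty":0.15,"tz":0,"ax":0,"ay":0,"az":-0.005},{"tx":0.004,"ty":0.168,"tz":-0.03,"ax":0,"ay":0,"az":-0.005},{"tx":0.004,"ty":0.168,"tz":-0.08,"ax":0,"ay":0,"az":-0.005},{"tx":0.004,"ty":0.168,"tz":-0.13,"ax":0,"ay":0,"az":-0.005},{"tx":0.004,"ty":0.168,"tz":-0.16,"ax":0,"ay":0,"az":-0.005},{"tx":0.004,"ty":0.168,"tz":-0.16,"ax":0,"ay":0,"az":-0.005}])

```text
time_s: 16.73
ee_pos: [0.5369, 0.2618, 0.1311]
orientation: [-0.001, 0.682, 0.732, -0.003]
wrist_force: [-0.2, 0.1, -1.9]
grip_width: 0.0425
grasp_force: 101.8
```

```bash
python3 - <<'E'
from m import *
st()
for n in('scene','top','wrist'):
  c=snap(n)
  for q in['seat','module','meter','catch_a']:
    for d in arm.landmark_of(n,q)[:3]:
      p=np.array([d['at'][1]*640,d['at'][0]*400])
      print(n,q,round(d['conf'],2),p,ray(c,*p,{'meter':0,'module':.1315}.get(q,.1)))
st()
E
```

```text
t 16.73 p [0.5369 0.2618 0.1311] yaw_y 4.07 z [-0.006 -0.004 -1.   ] w 0.0425 gf 101.8 F [-0.2  0.1 -1.9] q7 [-0.35  0.8  -0.33  1.73  0.37  0.68 -0.8 ]
scene seat 0.6 [425.92 158.68] [0.5447 0.2706 0.1   ]
scene seat 0.55 [424.128 158.4  ] [0.5419 0.2671 0.1   ]
scene module 0.67 [421.376 149.68 ] [0.5396 0.2544 0.1315]
scene module 0.59 [231.168 207.6  ] [ 0.5211 -0.2187  0.1315]
scene module 0.55 [162.112 224.92 ] [ 0.5055 -0.3623  0.1315]
scene meter 0.73 [417.792 188.4  ] [0.5483 0.2627 0.    ]
scene meter 0.72 [233.984 265.88 ] [ 0.574  -0.2523 -0.    ]
scene catch_a 0.46 [424.512 160.68 ] [0.5494 0.2632 0.1   ]
top seat 0.74 [189.12 225.08] [0.5388 0.2667 0.1   ]
top module 0.91 [387.904 279.4  ] [ 0.4063 -0.1749  0.1315]
top module 0.76 [184.704 223.48 ] [0.5406 0.2667 0.1315]
top module 0.64 [460.48 279.68] [ 0.4012 -0.3325  0.1315]
top meter 0.81 [199.424 224.68 ] [0.5454 0.2714 0.    ]
wrist module 0.73 [322.688 267.12 ] [0.5398 0.2633 0.1315]
wrist meter 0.76 [319.68 186.32] [0.5375 0.2679 0.    ]
wrist catch_a 0.24 [319.68 190.  ] [0.5361 0.2933 0.1   ]
t 17.48 p [0.5391 0.2632 0.1345] yaw_y 4.03 z [ 0.  0. -1.] w 0.0428 gf 101.8 F [-0.5  0.5 -0.9] q7 [-0.35  0.79 -0.33  1.73  0.37  0.68 -0.8 ]
```

>>> jog_arm(increments=[{"tx":0,"ty":0,"tz":-0.012,"ax":0,"ay":0,"az":0},{"tx":0,"ty":0,"tz":-0.024,"ax":0,"ay":0,"az":0},{"tx":0,"ty":0,"tz":-0.032,"ax":0,"ay":0,"az":0},{"tx":0,"ty":0,"tz":-0.036,"ax":0,"ay":0,"az":0},{"tx":0,"ty":0,"tz":-0.036,"ax":0,"ay":0,"az":0}])

```text
time_s: 17.9
ee_pos: [0.5387, 0.2638, 0.1159]
orientation: [-0.0, 0.682, 0.732, -0.0]
wrist_force: [-0.3, 1.4, -1.0]
grip_width: 0.0426
grasp_force: 101.8
```

>>> jog_arm(increments=[{"tx":0,"ty":0,"tz":-0.003,"ax":0,"ay":0,"az":0},{"tx":0,"ty":0,"tz":-0.006,"ax":0,"ay":0,"az":0},{"tx":0,"ty":0,"tz":-0.006,"ax":0,"ay":0,"az":0}])

```text
time_s: 18.15
ee_pos: [0.5394, 0.264, 0.1137]
orientation: [-0.0, 0.682, 0.732, 0.001]
wrist_force: [-0.7, 2.5, 1.2]
grip_width: 0.0424
grasp_force: 101.8
```

```bash
python3 -c "
from h import *
st()"
```

```text
t 18.15 p [0.5394 0.264  0.1137] yaw_y 4.06 z [ 0.001  0.001 -1.   ] w 0.0424 gf 101.8 F [-0.7  2.5  1.2] q7 [-0.35  0.82 -0.31  1.74  0.39  0.64 -0.82]
```

Contact with the noses comes at the expected height. The +2.5 N in y suggests shifting about 1 mm in +y. I'll press down in steps.

>>> jog_arm(increments=[{"tx":0,"ty":0.002,"tz":-0.003,"ax":0,"ay":0,"az":0},{"tx":0,"ty":0.002,"tz":-0.006,"ax":0,"ay":0,"az":0},{"tx":0,"ty":0.002,"tz":-0.01,"ax":0,"ay":0,"az":0},{"tx":0,"ty":0.002,"tz":-0.01,"ax":0,"ay":0,"az":0}])

```text
time_s: 18.48
ee_pos: [0.5401, 0.2643, 0.1093]
orientation: [0.001, 0.682, 0.731, 0.001]
wrist_force: [-0.4, 1.1, 4.5]
grip_width: 0.0422
grasp_force: 102.6
```

>>> jog_arm(increments=[{"tx":0,"ty":0,"tz":-0.004,"ax":0,"ay":0,"az":0},{"tx":0,"ty":0,"tz":-0.008,"ax":0,"ay":0,"az":0},{"tx":0,"ty":0,"tz":-0.01,"ax":0,"ay":0,"az":0},{"tx":0,"ty":0,"tz":-0.01,"ax":0,"ay":0,"az":0}])

```text
time_s: 18.82
ee_pos: [0.539, 0.2637, 0.103]
orientation: [0.0, 0.682, 0.731, -0.0]
wrist_force: [0.9, 0.9, -0.3]
grip_width: 0.0425
grasp_force: 102.1
```

>>> jog_arm(increments=[{"tx":0,"ty":0,"tz":-0.004,"ax":0,"ay":0,"az":0},{"tx":0,"ty":0,"tz":-0.006,"ax":0,"ay":0,"az":0},{"tx":0,"ty":0,"tz":-0.006,"ax":0,"ay":0,"az":0}])

```text
time_s: 19.07
ee_pos: [0.539, 0.2637, 0.1028]
orientation: [0.001, 0.682, 0.731, -0.0]
wrist_force: [-5.4, -3.2, 20.4]
grip_width: 0.0423
grasp_force: 104.4
```

>>> jog_arm(increments=[{"tx":0,"ty":0,"tz":-0.003,"ax":0,"ay":0,"az":0},{"tx":0,"ty":0,"tz":-0.006,"ax":0,"ay":0,"az":0},{"tx":0,"ty":0,"tz":-0.006,"ax":0,"ay":0,"az":0}])

```text
time_s: 19.32
ee_pos: [0.5391, 0.2637, 0.1028]
orientation: [0.001, 0.682, 0.731, 0.0]
wrist_force: [-8.9, -6.8, 43.2]
grip_width: 0.0426
grasp_force: 107.1
```

Solid stop at full depth with 43 N, so the module is home. Next is the pull test: unload, then raise gradually.

>>> jog_arm(increments=[{"tx":0,"ty":0,"tz":0.006,"ax":0,"ay":0,"az":0},{"tx":0,"ty":0,"tz":0.012,"ax":0,"ay":0,"az":0},{"tx":0,"ty":0,"tz":0.013,"ax":0,"ay":0,"az":0},{"tx":0,"ty":0,"tz":0.013,"ax":0,"ay":0,"az":0},{"tx":0,"ty":0,"tz":0.013,"ax":0,"ay":0,"az":0}])

```text
time_s: 19.73
ee_pos: [0.5387, 0.2637, 0.1031]
orientation: [-0.0, 0.682, 0.732, -0.001]
wrist_force: [0.2, 0.7, -2.7]
grip_width: 0.0429
grasp_force: 101.8
```

>>> jog_arm(increments=[{"tx":0,"ty":0,"tz":0.002,"ax":0,"ay":0,"az":0},{"tx":0,"ty":0,"tz":0.004,"ax":0,"ay":0,"az":0},{"tx":0,"ty":0,"tz":0.004,"ax":0,"ay":0,"az":0}])

```text
time_s: 19.98
ee_pos: [0.5387, 0.2637, 0.1047]
orientation: [-0.0, 0.682, 0.732, -0.001]
wrist_force: [1.6, 0.9, -10.6]
grip_width: 0.0423
grasp_force: 103.3
```

>>> jog_arm(increments=[{"tx":0,"ty":0,"tz":0.001,"ax":0,"ay":0,"az":0},{"tx":0,"ty":0,"tz":0.001,"ax":0,"ay":0,"az":0},{"tx":0,"ty":0,"tz":0.001,"ax":0,"ay":0,"az":0},{"tx":0,"ty":0,"tz":0.001,"ax":0,"ay":0,"az":0}])

```text
time_s: 20.32
ee_pos: [0.5386, 0.2637, 0.105]
orientation: [-0.0, 0.682, 0.732, -0.001]
wrist_force: [5.4, 1.4, -25.7]
grip_width: 0.0425
grasp_force: 104.6
```

Both catches hold at 25 N and the module stayed within its 1.5 mm play. I'll press it home again and release.

>>> jog_arm(increments=[{"tx":0,"ty":0,"tz":-0.004,"ax":0,"ay":0,"az":0},{"tx":0,"ty":0,"tz":-0.008,"ax":0,"ay":0,"az":0},{"tx":0,"ty":0,"tz":-0.008,"ax":0,"ay":0,"az":0},{"tx":0,"ty":0,"tz":-0.008,"ax":0,"ay":0,"az":0}])

```text
time_s: 20.65
ee_pos: [0.5397, 0.2649, 0.104]
orientation: [0.0, 0.682, 0.732, 0.001]
wrist_force: [0.0, -0.4, -1.0]
grip_width: 0.0425
grasp_force: 106.7
```

>>> jog_arm(increments=[{"tx":0,"ty":0,"tz":-0.002,"ax":0,"ay":0,"az":0},{"tx":0,"ty":0,"tz":-0.003,"ax":0,"ay":0,"az":0},{"tx":0,"ty":0,"tz":-0.003,"ax":0,"ay":0,"az":0}])

```text
time_s: 20.9
ee_pos: [0.5398, 0.2648, 0.1029]
orientation: [0.0, 0.682, 0.732, 0.001]
wrist_force: [-0.6, -1.2, 8.0]
grip_width: 0.0427
grasp_force: 108.4
```

>>> jog_arm(increments=[{"tx":0,"ty":0,"tz":0,"ax":0,"ay":0,"az":0},{"tx":0,"ty":0,"tz":0,"ax":0,"ay":0,"az":0},{"tx":0,"ty":0,"tz":0,"ax":0,"ay":0,"az":0},{"tx":0,"ty":0,"tz":0,"ax":0,"ay":0,"az":0},{"tx":0,"ty":0,"tz":0,"ax":0,"ay":0,"az":0},{"tx":0,"ty":0,"tz":0,"ax":0,"ay":0,"az":0},{"tx":0,"ty":0,"tz":0,"ax":0,"ay":0,"az":0},{"tx":0,"ty":0,"tz":0,"ax":0,"ay":0,"az":0}], hand=-1)

```text
time_s: 21.57
ee_pos: [0.5391, 0.2642, 0.1009]
orientation: [-0.0, 0.682, 0.732, -0.0]
wrist_force: [-0.7, 0.4, -0.8]
grip_width: 0.0858
grasp_force: 0.0
```

>>> jog_arm(increments=[{"tx":0,"ty":0,"tz":0.02,"ax":0,"ay":0,"az":0},{"tx":0,"ty":0,"tz":0.06,"ax":0,"ay":0,"az":0},{"tx":0,"ty":0,"tz":0.12,"ax":0,"ay":0,"az":0},{"tx":0,"ty":0,"tz":0.2,"ax":0,"ay":0,"az":0},{"tx":0,"ty":0,"tz":0.26,"ax":0,"ay":0,"az":0},{"tx":0,"ty":0,"tz":0.3,"ax":0,"ay":0,"az":0},{"tx":0,"ty":0,"tz":0.3,"ax":0,"ay":0,"az":0},{"tx":0,"ty":0,"tz":0.3,"ax":0,"ay":0,"az":0}])

```text
time_s: 22.23
ee_pos: [0.5397, 0.2646, 0.2528]
orientation: [0.001, 0.682, 0.732, 0.002]
wrist_force: [-0.4, 0.0, -0.6]
grip_width: 0.0857
grasp_force: 0.0
```

```bash
python3 - <<'E'
from m import *
st();c=snap('wrist')
for d in arm.landmark_of('wrist','module')[:3]: print('module',d['conf'],ray(c,d['at'][1]*640,d['at'][0]*400,.1))
rect(c,'wrist','module',.132,2)
b=np.array([.539,.2643,.1])
m=arm.cut_out('wrist','module')[0]['pixels'];ys,xs=np.nonzero(m);print(xs.min(),xs.max(),ys.min(),ys.max())
d=np.array([-.068,.998,0]);e=np.array([.998,.068,0])
for h in(.132,.143): print(h,[proj(c,[b*[1,1,0]+[0,0,h]+v])[0] for v in(e*.022,-e*.022,d*.025,-d*.033-[0,0,.008])])
st()
E
```

```text
t 22.23 p [0.5397 0.2646 0.2528] yaw_y 4.03 z [ 0.003  0.002 -1.   ] w 0.0857 gf 0.0 F [-0.4  0.  -0.6] q7 [-0.31  0.65 -0.39  1.61  0.29  0.94 -0.73]
module 0.61 [0.5381 0.267  0.1   ]
module 0.6 px 320.0 189.0 ((538.3800659179688, 270.2129821777344), (43.790035247802734, 67.08036804199219), 3.6095049381256104) 4095
293 347 149 228
0.132 [array([347.1379, 196.9257]), array([293.7264, 196.8215]), array([320.503 , 167.0247]), array([320.3549, 230.1207])]
0.143 [array([348.1978, 201.0232]), array([292.6742, 200.9164]), array([320.5101, 170.0295]), array([320.3558, 235.1882])]
t 22.43 p [0.5383 0.2636 0.2497] yaw_y 4.04 z [-0.002 -0.002 -1.   ] w 0.0854 gf 0.0 F [0.5 0.4 0.6] q7 [-0.31  0.65 -0.39  1.62  0.29  0.94 -0.73]
```

The module is home: its width and edges match z = 0.100, the pull held, the gripper is open and the arm is clear. I'll hand the job in.

```bash
python3 -c "
from cell import arm
print(arm.close_job())"
```

```text
the job is handed in; nothing more can be done
None
```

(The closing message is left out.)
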